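# Stack a soil thin-section mount in the tilted jig

### The arm

A 6-joint arm with a two-finger parallel gripper is mounted at the origin on the work surface. World frame = base frame: x ahead of the robot, y to its left, z up, the work surface at z = 0. Lengths are in m, angles in rad, forces in N, time in s.
With the tool pointing down it reaches from about 0.35 to 0.95 m from the base axis. Payload 17.4 kg.
Tool frame: the origin (TCP) lies midway between the tips of the shut fingers; the grasp point (between the pads) lies 19 mm behind it; z points along the fingers, y is the direction in which the jaws open and shut (so a half turn about z gives the same grasp; the last joint's range is limited). The gripper opens to 93 mm and grips with 3 to 60 N. Pads are 15 mm wide; open, the fingers measure 128 mm over their backs; the gripper's body (75 mm by 188 mm) begins 65 mm behind the grasp point.
Start: joints at [-1.303, 0.116, 1.442, -0, 1.584, -0.038], TCP at [0.203, -0.644, 0.219] pointing down, gripper open.
Joint ranges: [-2.83, 2.83], [-0.83, 2.19], [0.07, 2.5], [-1.14, 4.28], [0.01, 3], [-2.97, 2.97]. Speed limits (rad/s): [1.89, 1.89, 2.22, 3.14, 3.14, 3.14].

### API

Orientations are given as a rotation vector (axis times angle).
In Python, from cell import * gives the robot as it stands. Calls block until the motion is done:
- movep(position, orientation): joint-space move of the TCP to a pose.
- line_to(position, orientation=None, feed=0.15): straight line of the TCP; orientation=None keeps the orientation; feed is the mean speed in m/s.
- move_j(angles): joint-space move.
- move_gripper(opening): finger opening in m; the grip force is fixed at half the most; returns when the fingers have stopped.
- wait(seconds).
- ik(position, orientation): joint angles nearest the present ones, or None.
- get_state(): the state.
- capture(name): name is "scene" or "top" or "wrist"; returns the picture (480x640x3 uint8, red, green, blue); there is no depth.
- camera_model(name): a dict with "K" (3x3 intrinsics, pixels), "origin" and "rotation" of the camera in the world; the wrist camera has in their place "T_tool_cam" (4x4, takes a point from camera to tool coordinates, whose origin is the TCP and whose axes are the flange's). Camera axes: x right, y up, looking along -z (the intrinsics and any distortion apply to the point x, -y, -z); pixel columns grow to the right and rows downward; lengths in m; the calibration is good to about 2 mm. A picture is of the moment at which its call begins: read the wrist's pose just before it. camera_model takes no time and is no camera call.
A pose or a line that the arm cannot do raises MotionError and nothing moves.
- close_job(): hands the job in, once; it reports no verdict.
The state is a dict: "time": time; "q": joint angles; "qvel": joint speeds; "effort": joint torques, N m; "eef_pos": TCP position; "eef_rot": TCP orientation; "contact_force": force on the tool from outside, world axes, zero at the start; "wrist_torque": the same for the moment, N m; "gripper_width": finger opening in m.
Only numpy, scipy, OpenCV 4.12 (cv2) and the standard library are available. Lean on these libraries where they do the work, as an engineer would, in place of code of your own. Each camera call takes 0.05 s, during which the arm holds its last target.

### The job

Make up the mounting stack in the tilted jig: lay the white carrier tile on the sloping shelf first, the brown soil slab on it, and the steel weight on top with its grip up, each lying flat, lengthwise along the slope, centred on the shelf's width and with its lower end right up against the blue backstop. Set the pieces down gently, do not drop them, let go of them all, and leave the other things on the bench where they stand.

Things in the scene. Friction and masses are not known exactly. Their poses are not given: they have to be found in the camera images.
- jig: Fixed tilted mounting jig: a dark steel base 190 x 110 x 12 mm that carries an inclined grey shelf with a blue backstop across its low end, the end to the robot's right. Origin: middle of the base's underside; z up. The shelf has no side walls. Friction on it is high: a piece may not slide down to the backstop by itself.
- shelf: The jig's shelf: 30 degree slope rising roughly to the robot's left, 80 mm wide, 140 mm long up the slope. The blue backstop, 60 mm high and 10 mm thick, stands square to it. Origin: middle of the inner corner of shelf surface and backstop face, 38 mm above the bench. x: up the slope along the surface (backstop face at x = 0); y: across; z: out of the surface, square to it.
- carrier_center (a point): Centre of the white ceramic carrier tile, a plain flat slab 120 x 56 x 16 mm (x long, y wide, z thick), about 0.2 kg, lying flat on the bench at the start. Its two ends are alike, and so are its two faces. x along its length, z up.
- slab_center (a point): Centre of the reddish brown, speckled resin-hardened soil slab, a flat slab 120 x 56 x 20 mm (x long, y wide, z thick), about 0.22 kg, lying flat on the bench at the start; ends alike. x along its length, z up.
- weight_grip (a point): Middle of the black bar grip of the steel pressing weight, about 0.5 kg: a flat plate 120 x 56 x 12 mm (x long, y wide) with the grip on its middle, 44 mm along x, 24 mm wide in y, 32 mm high, its top 44 mm above the underside. This point is 28 mm above the underside. Starts flat on the bench, grip up; ends alike. x along its length, z up.
- vial_a: Small white-capped sample vial, 28 mm across, 60 mm high, standing among the pieces; bystander. Origin at the middle of its foot.
- vial_b: A second vial like the first; bystander.
- brush: Small brush lying on the bench, 140 mm long; bystander. Origin under its middle.
- beaker: Clear beaker, 76 mm across, 90 mm high; bystander. Origin at the middle of its foot.
- wash_bottle: White wash bottle with a green cap and spout, 66 mm across, about 205 mm high; bystander. Origin at the middle of its foot.
- jar: Clear jar with a white lid, 84 mm across, 110 mm high; bystander. Origin at the middle of its foot.
There are look-alikes about, which are no part of the job. Leave any black, purple or turquoise look-alike of the part that bears carrier_center alone.

How it is judged:
By the outcome, as a careful person would: the job done as asked, in the order asked, and still so for the second after the job is handed in, with the robot touching nothing.
It also fails if it takes over 72 s, if anything falls off the work surface, if the arm or the gripper's body presses on something with over 40 N, if the wrist force passes 120 N, or if a joint passes its speed limit or range.

## Working session

There is one attempt and no reset: what is moved stays moved. The work goes in short steps, each a Python script; the robot and the scene stay as the last script left them, time stands still between calls to the robot, and variables do not carry over. Pictures are saved under pics/ and viewed, and the job is handed in when it is done.

```bash
ls; mkdir -p pics
python3 - <<'E'
from cell import *
import cv2
s=get_state(); print(s)
for n in ["scene","top","wrist"]:
    im=capture(n); cv2.imwrite(f"pics/{n}0.png",im[:,:,::-1]); print(n,camera_model(n))
E
```

```text
pics
{'time': 0.0, 'q': array([-1.30283833e+00,  1.16515110e-01,  1.44228383e+00,  2.52126928e-06,
        1.58400275e+00, -3.77805140e-02]), 'qvel': array([ 4.49318202e-05, -5.64246860e-04,  1.20543940e-03, -6.07411542e-05,
        1.59681909e-03, -6.13737560e-04]), 'effort': array([ 3.98076882e-04, -7.21268892e+01, -6.22605586e+01,  7.80431461e-02,
        2.37572193e-02, -9.90042463e-05]), 'eef_pos': array([ 0.20312225, -0.64349196,  0.21787401]), 'eef_rot': array([-3.10376879e+00, -4.78201731e-01,  2.14073842e-04]), 'contact_force': array([-0.74958432, -0.09945901,  0.82293752]), 'wrist_torque': array([ 0.02882054, -0.03456727, -0.0223875 ]), 'gripper_width': 0.09305633375830405}
scene {'K': array([[477.70285938,   0.        , 322.247793  ],
       [  0.        , 477.70285938, 239.06430362],
       [  0.        ,   0.        ,   1.        ]]), 'origin': array([ 0.88779003, -0.42522217,  0.85961597]), 'rotation': array([0.51415729, 0.24473054, 0.8165544 ])}
top {'K': array([[499.28665195,   0.        , 315.96192301],
       [  0.        , 499.28665195, 240.09762909],
       [  0.        ,   0.        ,   1.        ]]), 'origin': array([ 0.38985518, -0.0933937 ,  1.11192622]), 'rotation': array([ 0.08183498, -0.05883563, -1.59767275])}
wrist {'K': array([[368.8303774 ,   0.        , 325.73164806],
       [  0.        , 368.8303774 , 236.43586041],
       [  0.        ,   0.        ,   1.        ]]), 'T_tool_cam': array([[ 5.22435153e-04,  9.71357631e-01,  2.37621715e-01,
         6.57889994e-02],
       [ 9.99999851e-01, -5.44944032e-04,  2.90397220e-05,
        -1.01570527e-03],
       [ 1.57698491e-04,  2.37621664e-01, -9.71357771e-01,
        -1.66167654e-01],
       [ 0.00000000e+00,  0.00000000e+00,  0.00000000e+00,
         1.00000000e+00]])}
```

View pics/top0.png

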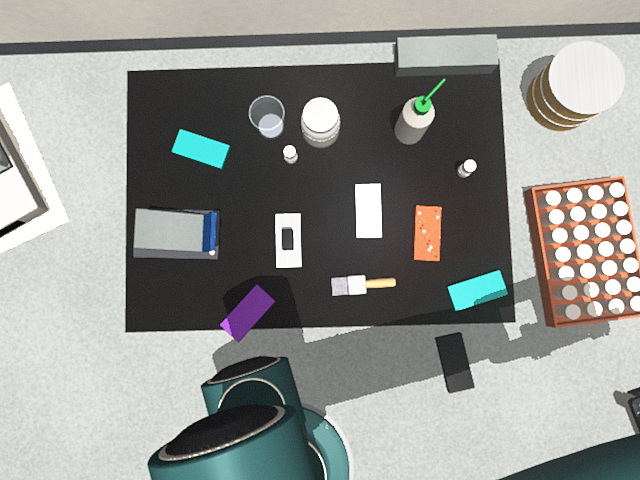

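View pics/scene0.png

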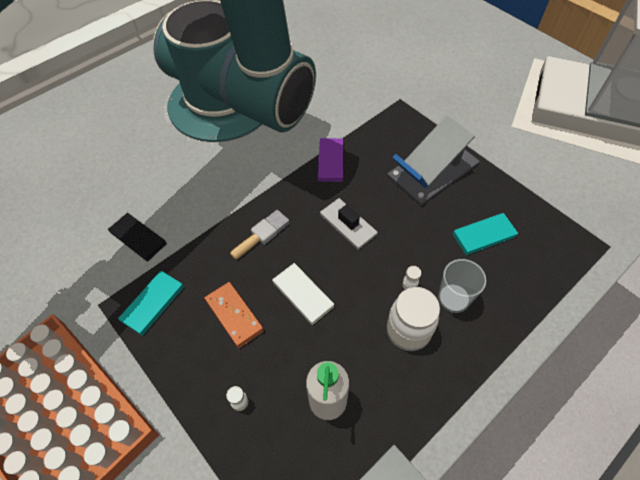

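View pics/wrist0.png

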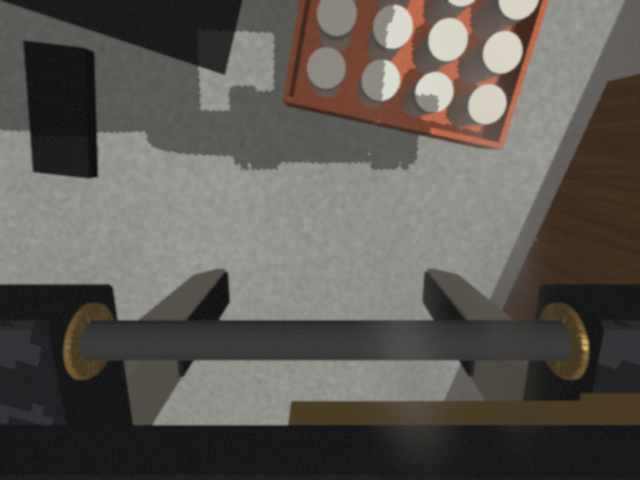

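Top view: tile at (368,210), slab at (427,233), weight at (288,241), jig at (176,233) with its blue backstop on the right. The scene view agrees. Next I'll zoom in and fit contours.

```bash
cat > h.py <<'E'
import numpy as np, cv2
from scipy.spatial.transform import Rotation as R
from cell import *
def cam(n):
    m=camera_model(n); return m["K"],np.array(m["origin"]),R.from_rotvec(m["rotation"]).as_matrix()
def ray(n,uv,z):
    K,o,Rm=cam(n); d=np.linalg.inv(K)@np.array([uv[0],uv[1],1.]); d=Rm@np.array([d[0],-d[1],-d[2]])
    return o+d*(z-o[2])/d[2]
def proj(n,p):
    K,o,Rm=cam(n); c=Rm.T@(np.asarray(p)-o); c=np.array([c[0],-c[1],-c[2]]); u=K@c; return u[:2]/u[2]
E
python3 - <<'E'
from h import *
t=cv2.imread("pics/top0.png"); s=cv2.imread("pics/scene0.png")
cv2.imwrite("pics/a1.png",cv2.resize(t[195:275,120:230],None,fx=7,fy=7,interpolation=cv2.INTER_CUBIC))
cv2.imwrite("pics/a2.png",cv2.resize(s[105:215,375:495],None,fx=5,fy=5,interpolation=cv2.INTER_CUBIC))
boxes={"tile":(345,172,392,248,.016),"slab":(404,196,452,270,.02),"weight":(265,203,312,276,.012)}
for n,(u0,v0,u1,v1,h) in boxes.items():
    c=t[v0:v1,u0:u1]
    m=(c.max(2)>(110)).astype(np.uint8)
    if n=="weight": m=cv2.morphologyEx(m,cv2.MORPH_CLOSE,np.ones((25,25)))
    cs,_=cv2.findContours(m,cv2.RETR_EXTERNAL,cv2.CHAIN_APPROX_NONE); k=max(cs,key=cv2.contourArea)
    W=np.array([ray("top",(p[0][0]+u0,p[0][1]+v0),h)[:2] for p in k])
    r=cv2.minAreaRect((W*1000).astype(np.float32)); print(n,"top",r, cv2.boundingRect(k))
boxes={"tile":(262,255,345,330,.016),"slab":(195,275,275,355,.02),"weight":(312,190,385,255,.012)}
for n,(u0,v0,u1,v1,h) in boxes.items():
    c=s[v0:v1,u0:u1]
    m=(c.max(2)>130).astype(np.uint8)
    m=cv2.morphologyEx(m,cv2.MORPH_OPEN,np.ones((3,3)))
    cs,_=cv2.findContours(m,cv2.RETR_EXTERNAL,cv2.CHAIN_APPROX_NONE); k=max(cs,key=cv2.contourArea)
    W=np.array([ray("scene",(p[0][0]+u0,p[0][1]+v0),h)[:2] for p in k])
    print(n,"scene",cv2.minAreaRect((W*1000).astype(np.float32)))
E
```

```text
tile top ((551.6129150390625, -196.01953125), (57.83864974975586, 121.04206848144531), 89.43344116210938) (10, 11, 28, 55)
slab top ((496.99981689453125, -323.02587890625), (57.448760986328125, 121.58939361572266), 85.25172424316406) (10, 9, 28, 56)
weight top ((493.2733154296875, -16.500595092773438), (102.62875366210938, 160.35177612304688), 88.48284149169922) (0, 0, 47, 73)
tile scene ((554.9495239257812, -195.41015625), (58.17902755737305, 122.44658660888672), 89.4848861694336)
slab scene ((500.395751953125, -322.3854675292969), (57.07919692993164, 121.32337951660156), 85.26428985595703)
weight scene ((494.03387451171875, -15.430719375610352), (57.01979446411133, 120.89867401123047), 89.94438934326172)
```

View pics/a1.png

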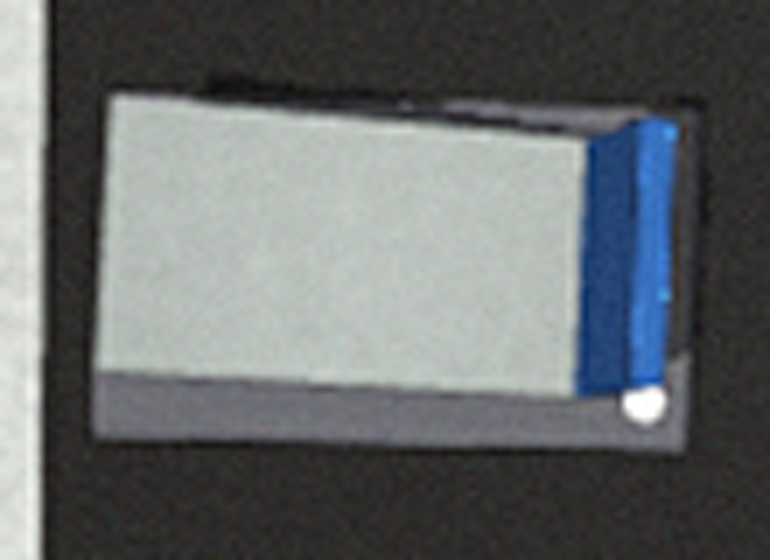

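View pics/a2.png

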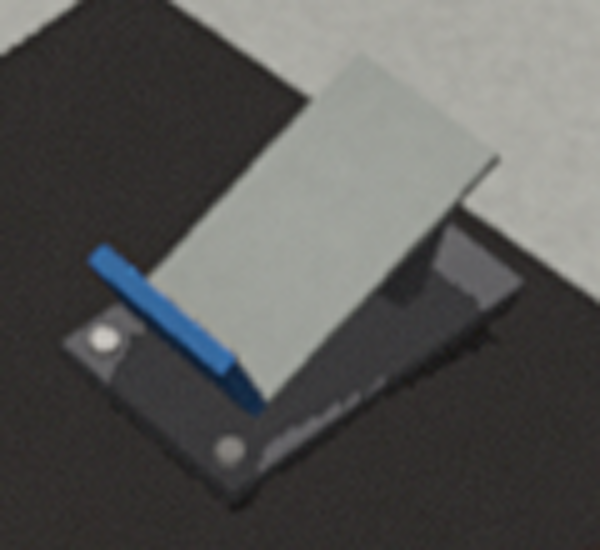

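Run:
```python
from h import *
t=cv2.imread("pics/top0.png"); s=cv2.imread("pics/scene0.png")
def lines(m,segs,n):
    cs,_=cv2.findContours(m,cv2.RETR_EXTERNAL,cv2.CHAIN_APPROX_NONE); k=max(cs,key=cv2.contourArea).reshape(-1,2).astype(float)
    return k
def fit(k,a,b,tol=2.5,trim=.12):
    a=np.array(a,float);b=np.array(b,float);d=b-a;L=np.linalg.norm(d);d/=L;nn=np.array([-d[1],d[0]])
    r=k-a;al=r@d;pe=r@nn; sel=k[(abs(pe)<tol)&(al>trim*L)&(al<(1-trim)*L)]
    vx,vy,x,y=cv2.fitLine(sel.astype(np.float32),cv2.DIST_HUBER,0,.01,.01).ravel(); return np.cross([x,y,1],[x+vx,y+vy,1])
def X(l,m): p=np.cross(l,m); return p[:2]/p[2]
# upsampled (x8) masks for subpixel edges
def up(im,u0,v0,u1,v1,f=8): return cv2.resize(im[v0:v1,u0:u1],None,fx=f,fy=f,interpolation=cv2.INTER_CUBIC)
c=up(t,125,195,230,275); hs=c.astype(int)
m=((hs.min(2)>125)).astype(np.uint8)
m[:, :12]=0
cs,_=cv2.findContours(m,cv2.RETR_EXTERNAL,cv2.CHAIN_APPROX_NONE)
for k in cs:
  if cv2.contourArea(k)>20000: print(cv2.boundingRect(k))
k=max(cs,key=cv2.contourArea).reshape(-1,2).astype(float)
k=(k+.5)/8-.5+[125,195]
q=lambda x,y:((x+.5)/7-.5+120,(y+.5)/7-.5+195)
A,B,C,D=q(110,95),q(95,370),q(575,395),q(588,140)
l=[fit(k,A,B),fit(k,B,C),fit(k,C,D),fit(k,D,A)]
P=[X(l[3],l[0]),X(l[0],l[1]),X(l[1],l[2]),X(l[2],l[3])]
print(np.round(P,2))
hi=.038+.07
W=[ray("top",P[0],hi),ray("top",P[1],hi),ray("top",P[2],.038),ray("top",P[3],.038)]
def rep(W,tag):
    W=np.array(W);print(tag,np.round(W,4).tolist())
    mh=(W[0]+W[1])/2; ml=(W[2]+W[3])/2; d=mh-ml
    print(" widths",np.linalg.norm(W[0]-W[1]),np.linalg.norm(W[2]-W[3]),"len",np.linalg.norm(d),"low mid",ml,"yaw upslope",np.degrees(np.arctan2(d[1],d[0])),"yaw from ends",[np.degrees(np.arctan2(e[1],e[0]))for e in (W[0]-W[1],W[3]-W[2])])
rep(W,"top")
# scene: 
c=up(s,375,105,495,215); m=(c.min(2)>118).astype(np.uint8)
q2=lambda x,y:((x+.5)/5-.5+375,(y+.5)/5-.5+105)
E=cv2.Canny(c,40,120); k=np.argwhere(E)[:,::-1].astype(float); k=(k+.5)/8-.5+[375,105]
a,b,cc,dd=q2(362,50),q2(498,157),q2(265,402),q2(150,275)
ls=[fit(k,a,b,1.2),fit(k,b,cc,1.2),fit(k,dd,a,1.2)]
Ph=[X(ls[2],ls[0]),X(ls[0],ls[1])]
print(np.round(Ph,2),[np.round(ray("scene",p,hi),4) for p in Ph], ray("scene",cc,.038))
# weight in top
c=t[203:276,265:312]; m=(c.min(2)>150).astype(np.uint8)
cs,_=cv2.findContours(m,cv2.RETR_EXTERNAL,cv2.CHAIN_APPROX_NONE); kk=max(cs,key=cv2.contourArea)
Wt=np.array([ray("top",(p[0][0]+265,p[0][1]+203),.012)[:2] for p in kk]); print(cv2.minAreaRect((Wt*1000).astype(np.float32)))
# grip top centre
m=(c.max(2)<60).astype(np.uint8); m2=np.zeros_like(m); m2[18:52,12:34]=m[18:52,12:34]
cs,_=cv2.findContours(m2,cv2.RETR_EXTERNAL,cv2.CHAIN_APPROX_NONE); kk=max(cs,key=cv2.contourArea); print(cv2.boundingRect(kk))
```

```text
(69, 109, 560, 347)
[[135.44 208.16]
 [133.28 247.58]
 [201.34 251.37]
 [202.84 214.48]]
top [[0.5559, 0.2868, 0.108], [0.4753, 0.2908, 0.108], [0.4688, 0.1695, 0.038], [0.5492, 0.1657, 0.038]]
 widths 0.0807506486206386 0.08049580620691996 len 0.14013752258648254 low mid [0.50900095 0.16759905 0.038     ] yaw upslope 86.876278698978 yaw from ends [np.float64(-2.8388933863897177), np.float64(-2.7309925364891887)]Traceback (most recent call last):
  File "<stdin>", line 38, in <module>
  File "<stdin>", line 9, in fit
cv2.error: OpenCV(4.12.0) /io/opencv/modules/imgproc/src/linefit.cpp:50: error: (-215:Assertion failed) count > 0 in function 'fitLine2D_wods'
```

Run:
```python
from h import *
t=cv2.imread("pics/top0.png")
q2=lambda x,y:((x+.5)/5-.5+375,(y+.5)/5-.5+105)
for p,z in [((362,50),.108),((498,157),.108),((265,405),.038)]: print("scene",np.round(ray("scene",q2(*p),z),4))
th=np.radians(93-90-6) 
u=np.array([np.cos(np.radians(87)),np.sin(np.radians(87)),0])
c=t[203:276,265:312]; m=(c.min(2)>150).astype(np.uint8)
cs,_=cv2.findContours(m,cv2.RETR_EXTERNAL,cv2.CHAIN_APPROX_NONE); kk=max(cs,key=cv2.contourArea)
Wt=np.array([ray("top",(p[0][0]+265,p[0][1]+203),.012)[:2] for p in kk]); print("weight",cv2.minAreaRect((Wt*1000).astype(np.float32)))
cv2.imwrite("pics/a3.png",cv2.resize(c,None,fx=8,fy=8,interpolation=cv2.INTER_CUBIC))
for n in ["tile"]: pass
# ik checks
def pose(zax,yax):
    zax=zax/np.linalg.norm(zax); yax=yax-zax*(yax@zax); yax/=np.linalg.norm(yax); return R.from_matrix(np.c_[np.cross(yax,zax),yax,zax]).as_rotvec()
o=np.array([.5105,.1676,.038]); X=u*np.cos(np.pi/6)+np.array([0,0,.5]); Y=np.array([-u[1],u[0],0]); Z=np.cross(X,Y); print(Z)
for sg in (1,-1):
    for name,p,r in [("place",o+.06*X+.003*Z,pose(-Z,sg*Y)),("up",o+.06*X+.12*Z,pose(-Z,sg*Y)),("tile",np.array([.553,-.196,.004]),pose(np.array([0,0,-1.]),sg*np.array([0,1.,0]))),("weight",np.array([.494,-.016,.015]),pose(np.array([0,0,-1.]),sg*np.array([0,1.,0])))]:
        print(sg,name,r,ik(p,r))
```

```text
scene [0.4794 0.2927 0.108 ]
scene [0.5598 0.2863 0.108 ]
scene [0.5538 0.1638 0.038 ]
weight ((490.70611572265625, -16.413846969604492), (56.84425735473633, 120.7631607055664), 89.98072814941406)
[-0.02616798 -0.49931477  0.8660254 ]
1 place [-1.87096383  1.9715845   0.50132325] None
1 up [-1.87096383  1.9715845   0.50132325] None
1 tile [0.         3.14159265 0.        ] [-0.38409286  0.06907313  1.85295354  0.          1.21956599 -1.95488919]
1 weight [0.         3.14159265 0.        ] [-8.39926403e-02 -1.49397805e-01  2.04451138e+00 -4.44089210e-16
  1.24647908e+00 -1.65478897e+00]
-1 place [-1.98189115 -1.88074448 -0.53104613] [ 0.08183006 -0.1299467   2.00057011  0.5503071   1.24538935 -0.03904127]
-1 up [-1.98189115 -1.88074448 -0.53104613] [-0.03366775 -0.23147709  1.91600077  0.52686965  1.46302407 -0.04090751]
-1 tile [3.14159265 0.         0.        ] [-3.84092863e-01  6.90731320e-02  1.85295354e+00 -4.44089210e-16
  1.21956599e+00  1.18670346e+00]
-1 weight [3.14159265 0.         0.        ] [-8.39926403e-02 -1.49397805e-01  2.04451138e+00 -4.44089210e-16
  1.24647908e+00  1.48680369e+00]
```

View pics/a3.png

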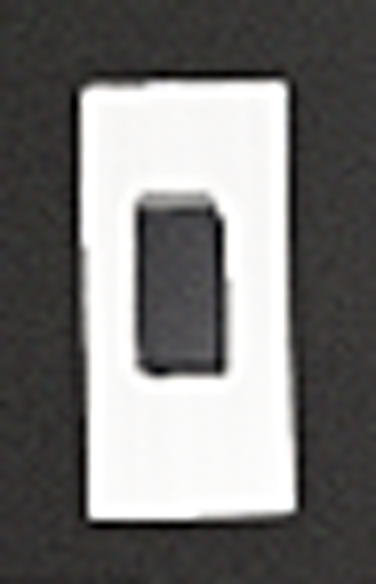

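Both cameras agree, apart from an offset of about 3.7 mm in world x. I'll use the mean and check the centring relative to the shelf once the tile is there. Now I'll pick the tile.

```bash
cat >> h.py <<'E'
def pose(zax,yax):
    zax=zax/np.linalg.norm(zax); yax=yax-zax*(yax@zax); yax=yax/np.linalg.norm(yax); return R.from_matrix(np.c_[np.cross(yax,zax),yax,zax]).as_rotvec()
YAW=np.radians(87.05); U=np.array([np.cos(YAW),np.sin(YAW),0]); O=np.array([.5110,.1672,.038])
SX=U*np.cos(np.pi/6)+np.array([0,0,.5]); SY=np.array([-U[1],U[0],0]); SZ=np.cross(SX,SY)
PL=pose(-SZ,-SY)
M=np.c_[SX,SY,SZ]
def sp(x,y,z): return O+M@np.array([x,y,z])
def sloc(): return M.T@(np.array(get_state()["eef_pos"])-O)
def sf(): return M.T@np.array(get_state()["contact_force"])
def down(wdeg): # width axis angle
    a=np.radians(wdeg); return pose(np.array([0,0,-1.]),-np.array([np.cos(a),np.sin(a),0]))
def pic(n,f): cv2.imwrite("pics/"+f,capture(n)[:,:,::-1])
def st(tag):
    s=get_state(); print(tag,"t%.2f"%s["time"],"p",np.round(s["eef_pos"],4),"w%.4f"%s["gripper_width"],"F",np.round(s["contact_force"],1),"shelfF",np.round(sf(),1),"sloc",np.round(sloc()*1000,1))
E
python3 - <<'E'
from h import *
r=down(89.45); p=np.array([.5533,-.1957,.003])
movep(p+[0,0,.12],r); st("above"); pic("wrist","w1.png")
line_to(p,r,feed=.12); st("at")
move_gripper(.05); st("grip"); pic("wrist","w2.png")
line_to(p+[0,0,.10],feed=.15); st("lift"); pic("wrist","w3.png")
E
```

```text
above t2.23 p [ 0.5532 -0.1964  0.1231] w0.0931 F [ 0.4 -0.3  0.7] shelfF [ 0.1 -0.5  0.7] sloc [-270.   -60.8  254.2]
at t3.42 p [ 0.5538 -0.1959  0.0038] w0.0930 F [ 0.6  1.4 -0.3] shelfF [ 1.1 -0.5 -1. ] sloc [-329.2  -61.4  150.6]
grip t4.10 p [ 0.5533 -0.1957  0.0031] w0.0557 F [ 0.2 -0.5  1.3] shelfF [ 0.3 -0.2  1.4] sloc [-329.5  -60.9  149.9]
lift t4.97 p [ 0.5528 -0.1955  0.1018] w0.0560 F [-0.9 -0.8 -2.3] shelfF [-1.8  0.9 -1.6] sloc [-279.9  -60.4  235.3]
```

View pics/w1.png

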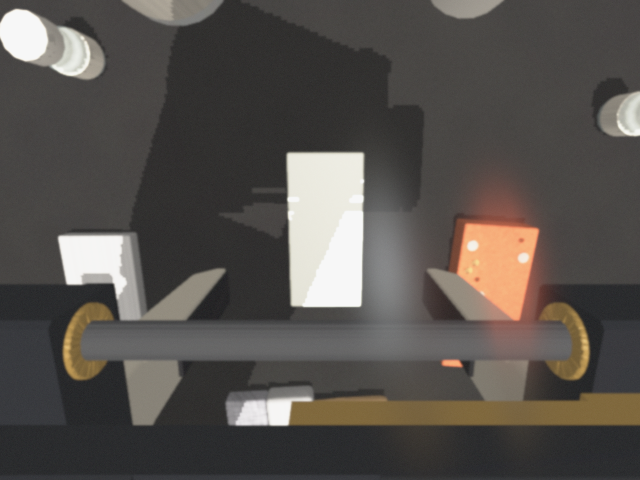

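View pics/w3.png

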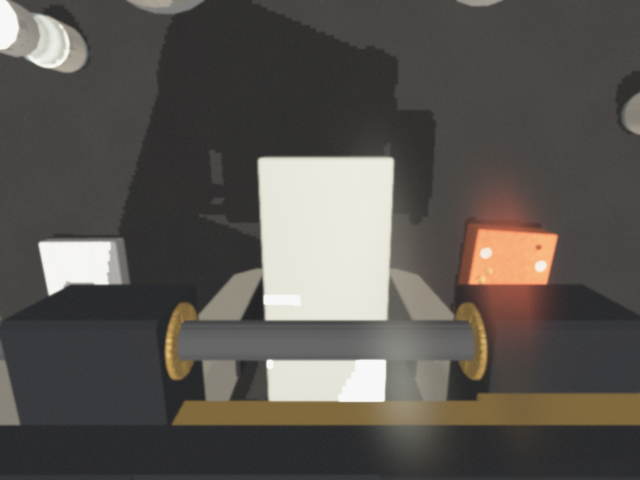

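w3 shows the tile held square between the pads: edges at columns 262 and 392, far end at row 157. Next I'll carry it to a hover over the shelf and look.

Run:
```python
from h import *
movep(sp(72,0,110)*1 if False else sp(.072,0,.11),PL); st("hov")
line_to(sp(.072,0,.025),PL,feed=.15); wait(.15); st("low"); pic("top","t1.png"); pic("scene","s1.png"); pic("wrist","w4.png")
t=cv2.imread("pics/t1.png"); s=cv2.imread("pics/s1.png")
cv2.imwrite("pics/t1z.png",cv2.resize(t[180:290,110:240],None,fx=6,fy=5.4,interpolation=cv2.INTER_CUBIC))
cv2.imwrite("pics/s1z.png",cv2.resize(s[75:215,355:515],None,fx=4,fy=4,interpolation=cv2.INTER_CUBIC))
```

```text
hov t6.40 p [0.5115 0.174  0.1689] w0.0557 F [ 0.6 -0.4 -1.8] shelfF [-1.2 -0.6 -1.4] sloc [ 71.4  -0.2 109.9]
low t7.27 p [0.5141 0.2166 0.0967] w0.0558 F [ 0.1  0.2 -2.2] shelfF [-0.9 -0.1 -2. ] sloc [72.3 -0.6 26.1]
```

View pics/t1z.png

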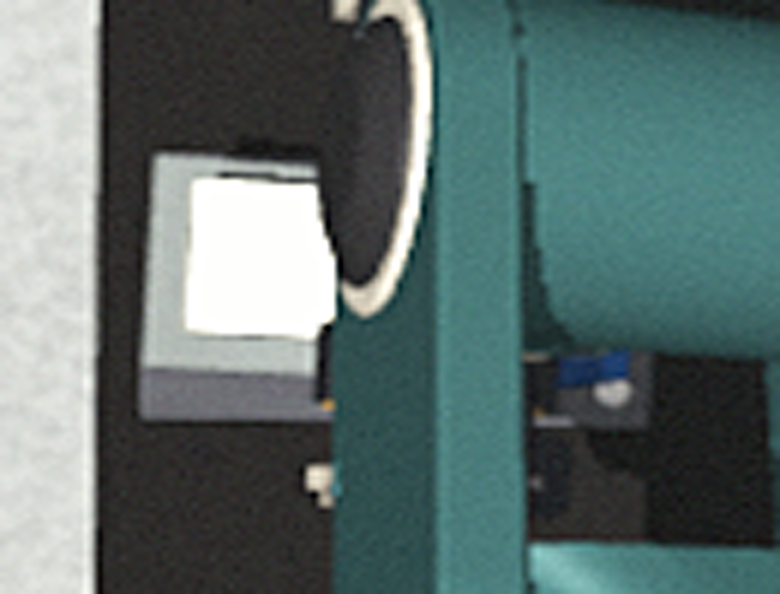

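View pics/s1z.png

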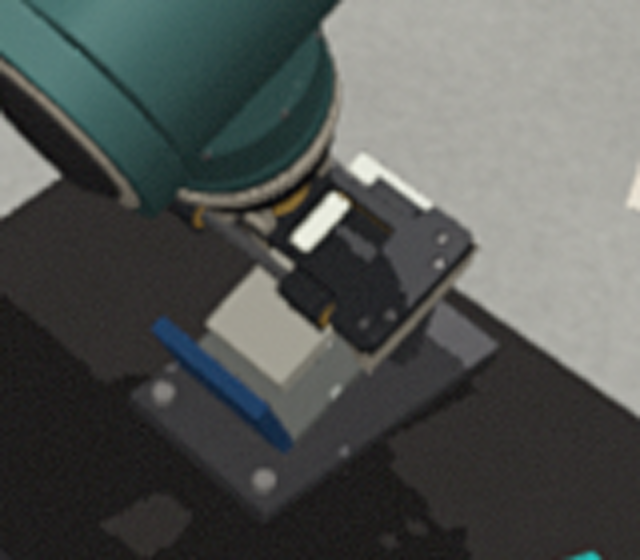

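View pics/w4.png

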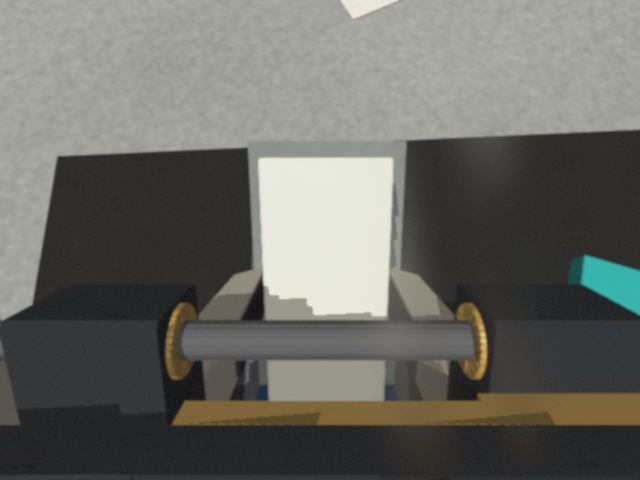

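The wrist view w4 has the tile at columns 259–393 (centre 326). The shelf's top edge runs 248–406 (centre 327) and is level, so the tile is centred within about 0.5 mm and the yaw is right. Next comes the guarded lowering, then the slide to the backstop.

```bash
cat >> h.py <<'E'
def favg(n=3):
    a=[]
    for _ in range(n): wait(.02); a.append(sf())
    return np.mean(a,0)
def guard(start,axis,sgn,step,maxd,thr,feed=.03):
    """step from shelf coords start along axis until force change opposes by thr"""
    p=np.array(start,float); base=favg(4); d=0; f=base
    while d<maxd-1e-9:
        p[axis]+=sgn*step; d+=step
        line_to(sp(*p),PL,feed=feed); f=favg(3)
        if -sgn*(f-base)[axis]>thr: break
    print("guard",axis,"cmd",np.round(p*1000,2),"df",np.round(f-base,1),"hit",-sgn*(f-base)[axis]>thr); st(" ")
    return p
E
python3 - <<'E'
from h import *
line_to(sp(.070,0,.007),PL,feed=.06); wait(.15); st("pre")
p=guard([.070,0,.007],2,-1,.001,.008,3.0)
p[2]+=.0007; line_to(sp(*p),PL,feed=.03)
p=guard(p,0,-1,.0015,.016,5.0)
pic("wrist","w5.png")
E
```

```text
pre t8.02 p [0.5141 0.2242 0.0793] w0.0558 F [-0.6  0.6 -1.5] shelfF [-0.2  0.6 -1.6] sloc [70.1 -0.1  7.2]
guard 2 cmd [70.  0.  2.] df [-3.1  6.8 14.8] hit True
  t9.58 p [0.5141 0.2264 0.0755] w0.0557 F [-7.1 -9.   9.4] shelfF [-3.4  6.6 12.8] sloc [70.1 -0.   2.8]
guard 0 cmd [58.   0.   2.7] df [14.2 -0.9 -1.4] hit True
  t12.30 p [0.5137 0.2169 0.07  ] w0.0557 F [0.5 9.  8.3] shelfF [12.  -0.   2.7] sloc [59.1 -0.1  2.9]
```

View pics/w5.png

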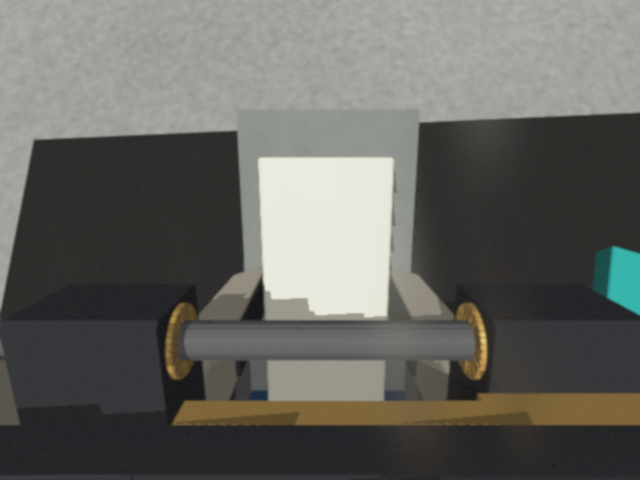

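Run:
```python
from h import *
line_to(sp(.0586,0,.0023),PL,feed=.03); wait(.1); st("settle")
move_gripper(.093); st("open")
line_to(sp(.0586,0,.10),PL,feed=.15); st("up"); pic("wrist","w6.png")
```

```text
settle t12.70 p [0.5137 0.217  0.0701] w0.0557 F [-3.2  0.7 11.8] shelfF [ 6.4  3.2 10. ] sloc [59.2 -0.1  2.8]
open t13.48 p [0.5136 0.2167 0.0693] w0.0925 F [-0.2 -0.2 -0.3] shelfF [-0.3  0.2 -0.1] sloc [58.6 -0.   2.3]
up t14.28 p [0.5107 0.1681 0.153 ] w0.0929 F [ 0.3 -0.7 -0.3] shelfF [-0.7 -0.3  0.1] sloc [58.3  0.3 99.2]
```

View pics/w6.png

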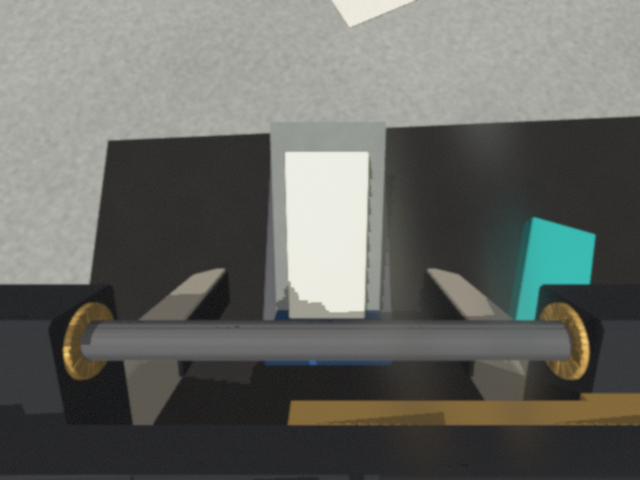

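w6 shows the tile flat, up against the blue stop (row 318) and roughly centred, about 1 mm to the left. Now the slab, biased slightly the other way.

Run:
```python
from h import *
r=down(85.25); p=np.array([.4987,-.3227,.004])
movep(p+[0,0,.12],r); st("above"); pic("wrist","w7.png")
line_to(p,r,feed=.13); st("at")
move_gripper(.05); st("grip")
line_to(p+[0,0,.12],feed=.15); st("lift")
movep(sp(.072,-.0004,.12),PL); st("hov")
line_to(sp(.070,-.0004,.035),PL,feed=.15); wait(.15); st("low"); pic("wrist","w8.png")
```

```text
above t16.09 p [ 0.499 -0.322  0.124] w0.0927 F [-0.1  0.4 -0.1] shelfF [ 0.2  0.1 -0.3] sloc [-380.7  -13.2  319. ]
at t17.22 p [ 0.4991 -0.323   0.0049] w0.0928 F [ 0.2 -0.7  0.6] shelfF [-0.3 -0.3  0.9] sloc [-441.   -13.4  216.4]
grip t17.89 p [ 0.4987 -0.3227  0.0041] w0.0559 F [-0.2 -0.3  0.5] shelfF [-0.   0.1  0.6] sloc [-441.2  -13.   215.6]
lift t18.84 p [ 0.4983 -0.3224  0.1228] w0.0556 F [ 0.2 -0.1 -2.5] shelfF [-1.3 -0.2 -2.1] sloc [-381.6  -12.5  318.3]
hov t20.61 p [0.5117 0.169  0.1777] w0.0556 F [ 0.6 -0.2 -1.3] shelfF [-0.8 -0.6 -1. ] sloc [ 71.5  -0.6 120.1]
low t21.48 p [0.5142 0.2099 0.1044] w0.0555 F [-0.9  0.3 -1.8] shelfF [-0.7  0.9 -1.7] sloc [70.3 -1.  36.1]
```

View pics/w7.png

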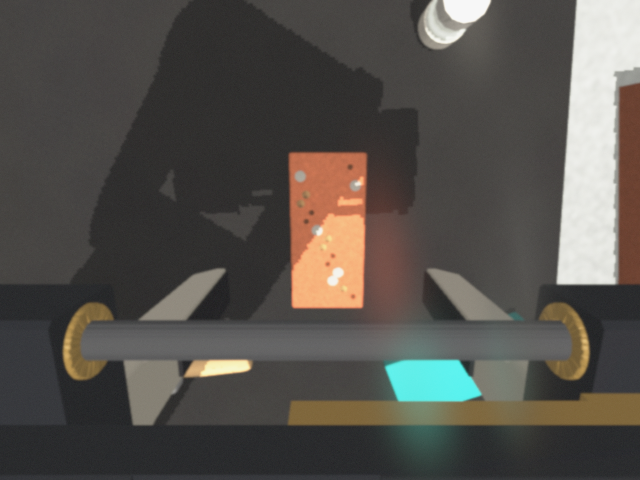

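View pics/w8.png

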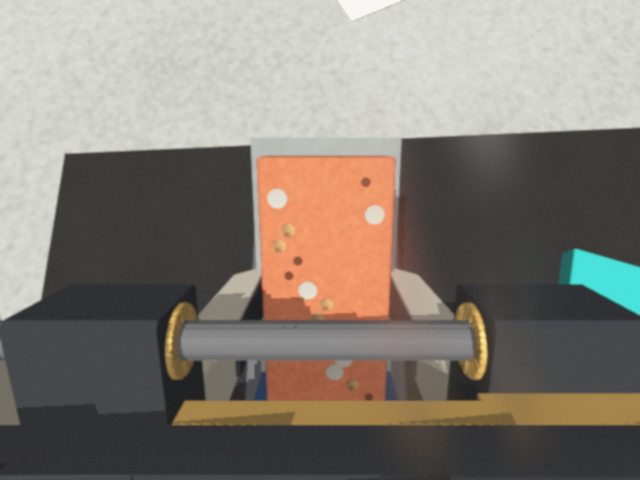

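Slab is held square and centred over the shelf: slab centre at column 326, shelf at 326.5.

Run:
```python
from h import *
y=-.0004
line_to(sp(.066,y,.0225),PL,feed=.06); wait(.15); st("pre")
p=guard([.066,y,.0225],2,-1,.0007,.007,3.0)
p[2]+=.001; line_to(sp(*p),PL,feed=.03)
p=guard(p,0,-1,.001,.013,5.0)
p[0]+=.0004;p[2]-=.0005
line_to(sp(*p),PL,feed=.03); wait(.1); st("settle"); pic("wrist","w9.png")
move_gripper(.093); st("open")
line_to(sp(p[0],y,.11),PL,feed=.15); st("up"); pic("wrist","w10.png")
```

```text
pre t22.04 p [0.5138 0.213  0.0906] w0.0557 F [-0.3 -0.  -1.2] shelfF [-0.6  0.3 -1.1] sloc [66.1 -0.5 22.6]
guard 2 cmd [66.  -0.4 19.7] df [-0.3  2.1  4.4] hit True
  t23.31 p [0.5139 0.2144 0.0883] w0.0556 F [-1.4 -2.4  2.2] shelfF [-1.   1.3  3.2] sloc [66.1 -0.5 19.9]
guard 0 cmd [58.  -0.4 20.7] df [ 7.   1.  -1.3] hit True
  t26.02 p [0.5135 0.2076 0.0855] w0.0556 F [-0.7  6.6  1.6] shelfF [ 6.4  1.  -1.9] sloc [58.8 -0.4 20.9]
settle t26.38 p [0.5136 0.2079 0.0851] w0.0555 F [-1.4  6.1  2.3] shelfF [ 6.3  1.8 -1.1] sloc [58.8 -0.5 20.4]
open t27.21 p [0.5135 0.2076 0.0847] w0.0928 F [ 0.6 -0.3 -0.1] shelfF [-0.3 -0.6  0.1] sloc [58.4 -0.4 20.2]
up t27.96 p [0.5109 0.1629 0.1616] w0.0932 F [ 0.3 -0.1 -0.8] shelfF [-0.4 -0.3 -0.7] sloc [ 5.810e+01 -1.000e-01  1.092e+02]
```

View pics/w10.png

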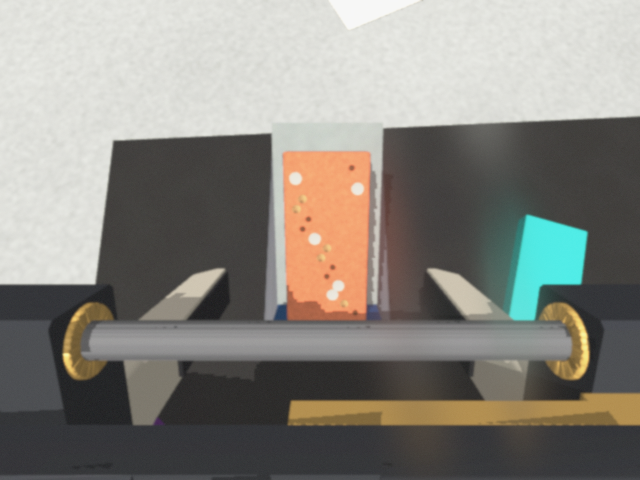

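Slab is seated against the stop and centred: slab centre at column 327, shelf at 327.5. Now the weight.

Run:
```python
from h import *
r=down(89.95); p=np.array([.4924,-.0159,.016])
movep(p+[0,0,.12],r); st("above"); pic("wrist","w11.png")
line_to(p,r,feed=.13); st("at")
move_gripper(.015); st("grip")
line_to(p+[0,0,.14],feed=.15); st("lift")
movep(sp(.072,-.0004,.15),PL); st("hov")
line_to(sp(.070,-.0004,.070),PL,feed=.15); wait(.15); st("low"); pic("wrist","w12.png")
```

```text
above t29.38 p [ 0.4923 -0.0156  0.1357] w0.0929 F [0.2 0.4 0.1] shelfF [ 0.4 -0.2 -0.1] sloc [-110.1    9.2  176.3]
at t30.50 p [ 0.4929 -0.0159  0.0168] w0.0936 F [-0.   0.1 -0.4] shelfF [-0.2  0.  -0.4] sloc [-169.8    8.7   73.6]
grip t31.57 p [ 0.4924 -0.0159  0.016 ] w0.0233 F [-0.3 -0.7 -0.9] shelfF [-1.   0.3 -0.4] sloc [-170.2    9.2   72.8]
lift t32.66 p [ 0.492  -0.0159  0.1548] w0.0234 F [-0.1  0.8 -4.8] shelfF [-1.7  0.1 -4.5] sloc [-100.8    9.6  193.1]
hov t34.01 p [0.5106 0.1543 0.2034] w0.0234 F [ 0.5  0.2 -5.7] shelfF [-2.7 -0.5 -5.1] sloc [ 71.5  -0.3 149.7]
low t34.84 p [0.5132 0.1924 0.1347] w0.0235 F [ 0.6 -1.  -5. ] shelfF [-3.4 -0.7 -3.9] sloc [70.3 -0.9 71.1]
```

View pics/w11.png

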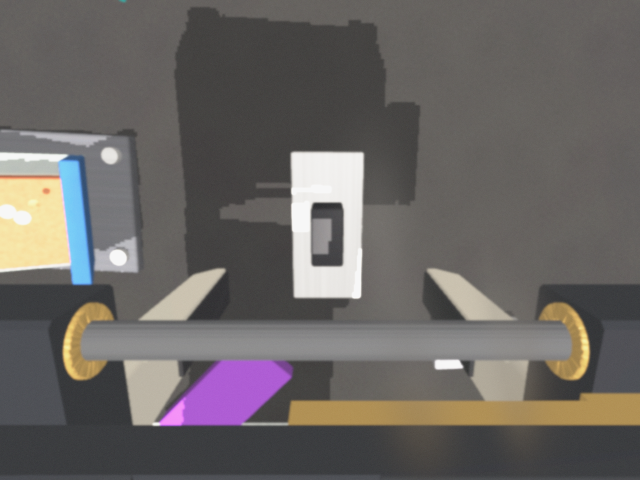

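View pics/w12.png

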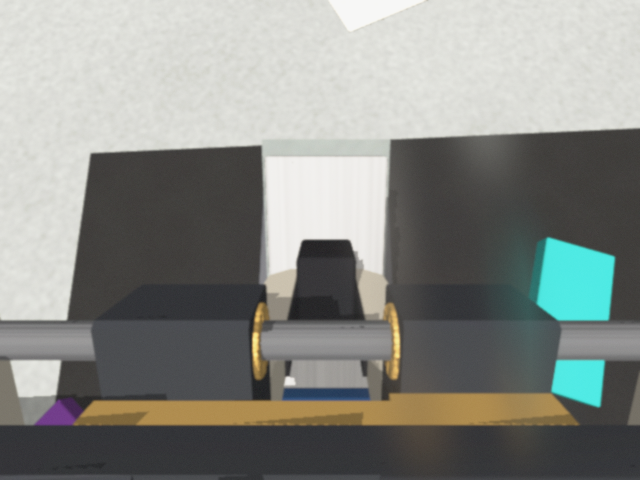

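Weight is held square: plate at columns 264–388, shelf at 263–390. Lowering the same way.

Run:
```python
from h import *
y=-.0004
line_to(sp(.066,y,.0545),PL,feed=.06); wait(.15); st("pre")
p=guard([.066,y,.0545],2,-1,.0007,.007,3.0)
p[2]+=.001; line_to(sp(*p),PL,feed=.03)
p=guard(p,0,-1,.001,.013,5.0)
pic("wrist","w13.png")
```

```text
pre t35.46 p [0.513  0.1971 0.1184] w0.0237 F [ 0.2 -0.7 -3.7] shelfF [-2.4 -0.2 -2.9] sloc [66.1 -0.5 54.7]
guard 2 cmd [66.  -0.4 51. ] df [-2.9  5.2 14.2] hit True
  t37.02 p [0.5132 0.1984 0.1159] w0.0241 F [-5.2 -9.2  5.9] shelfF [-5.3  4.7  9.8] sloc [66.1 -0.5 51.8]
guard 0 cmd [58.  -0.4 52. ] df [ 9.1  1.2 -1.3] hit True
  t39.74 p [0.5128 0.1921 0.1128] w0.0239 F [-0.8  7.5 -0.6] shelfF [ 6.1  1.2 -4.3] sloc [59.  -0.5 52.3]
```

View pics/w13.png

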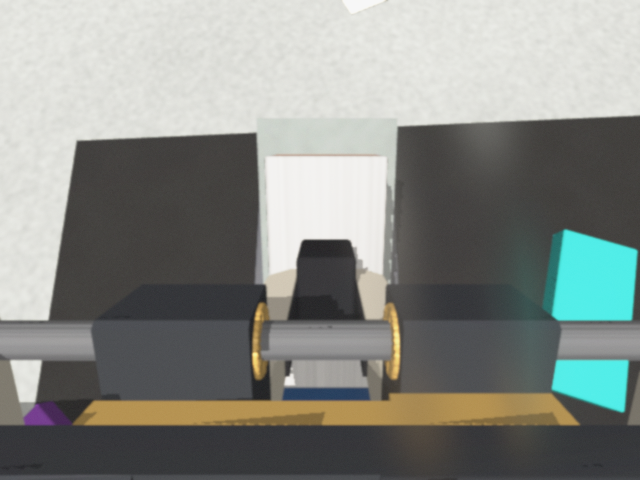

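Run:
```python
from h import *
y=-.0004
line_to(sp(.0584,y,.0514),PL,feed=.03); wait(.1); st("settle")
move_gripper(.06); st("open")
line_to(sp(.0584,y,.13),PL,feed=.15); st("up"); pic("wrist","w14.png")
movep([.42,-.20,.30],down(90)); wait(.3); st("away"); pic("top","t2.png"); pic("scene","s2.png")
t=cv2.imread("pics/t2.png"); s=cv2.imread("pics/s2.png")
a=cv2.resize(t[190:280,120:230],(440,360),interpolation=cv2.INTER_CUBIC); b=cv2.resize(s[95:215,375:495],(360,360),interpolation=cv2.INTER_CUBIC)
cv2.imwrite("pics/z2.png",np.hstack([a,b]))
```

```text
settle t40.14 p [0.5128 0.1924 0.1124] w0.0237 F [-2.6  4.5  5.2] shelfF [6.4 2.8 2.3] sloc [59.1 -0.5 51.8]
open t40.92 p [0.5127 0.192  0.1117] w0.0599 F [0.  0.2 0.9] shelfF [ 0.6 -0.   0.6] sloc [58.4 -0.4 51.4]
up t41.59 p [0.5105 0.1529 0.179 ] w0.0599 F [ 0.7 -0.4  0.2] shelfF [-0.2 -0.7  0.3] sloc [ 58.1  -0.2 129.3]
away t43.34 p [ 0.4201 -0.1997  0.2998] w0.0601 F [ 0.1 -0.4 -1. ] shelfF [-0.8 -0.1 -0.7] sloc [-190.5   71.9  412.3]
```

View pics/w14.png

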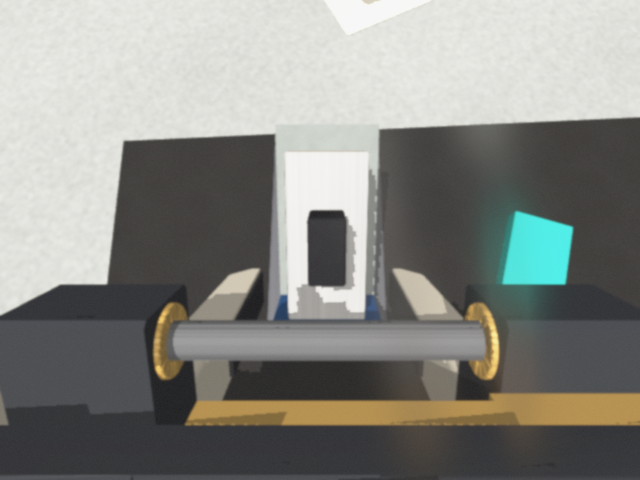

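View pics/z2.png

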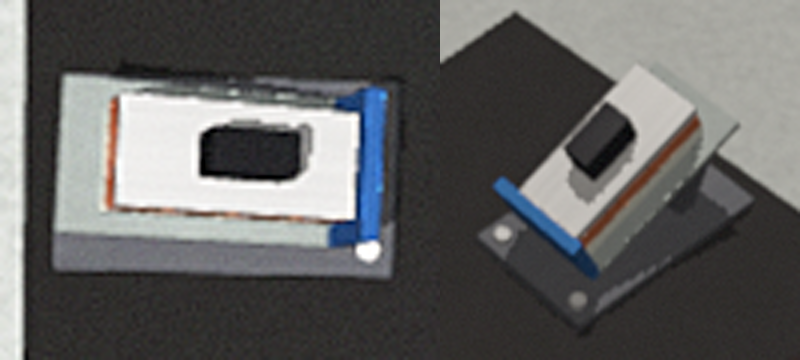

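View pics/s2.png

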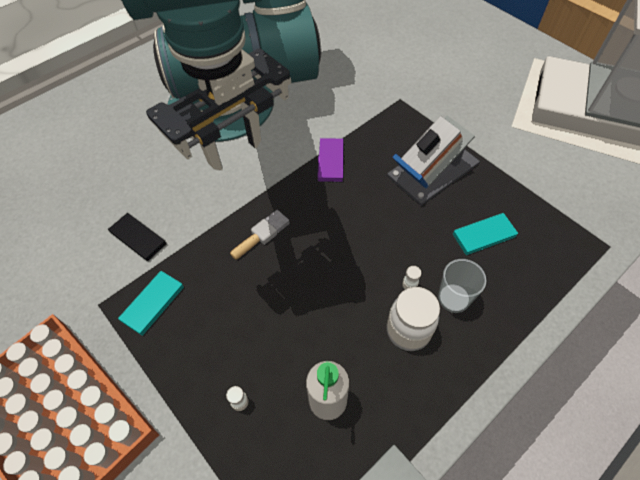

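Run:
```python
from h import *
t=cv2.imread("pics/t2.png"); s=cv2.imread("pics/s2.png")
cv2.imwrite("pics/z3.png",cv2.resize(t[205:255,140:225],None,fx=9,fy=9,interpolation=cv2.INTER_CUBIC))
f=lambda u:((u+.5-np.array([140,205]))*9).round(1)
O2=np.array([.509,.1676,.038]) # top-camera frame fit
for n,x,y,z in [("w up",.12,0,.048),("w up+",.12,.028,.048),("w up-",.12,-.028,.048),("w low+",0,.028,.048),("w low-",0,-.028,.048),("slab up+",.12,.028,.036),("stop top+",0,.04,.06),("stop top-",0,-.04,.06)]:
    print(n,f(proj("top",O2+M@np.array([x,y,z]))))
```

```text
w up [ 87.3 199.2]
w up+ [ 80.4 326.6]
w up- [94.1 72.5]
w low+ [617.6 359.4]
w low- [628.  119.3]
slab up+ [ 69.9 330.1]
stop top+ [631.  408.7]
stop top- [645.9  62.2]
```

View pics/z3.png

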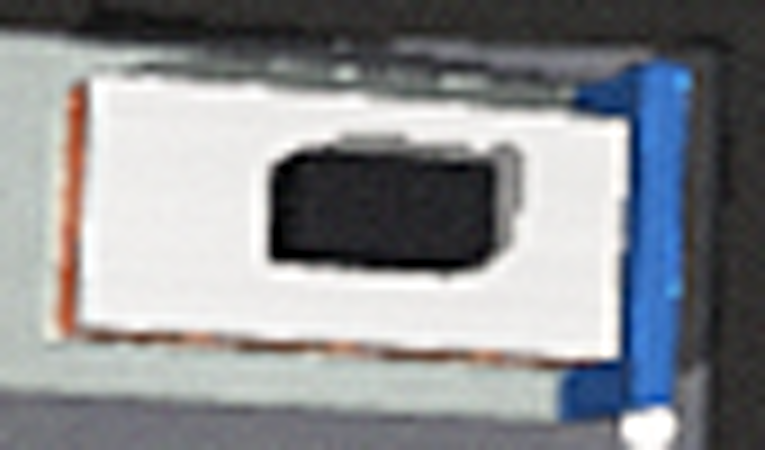

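The predicted weight corners match the picture within about 0.5–1 mm: (618,359), (628,119) and (80,327). All three lower ends are at the stop, and the bystanders are where they were.

Run:
```python
from h import *
st("end"); close_job()
```

```text
end t43.44 p [ 0.4201 -0.1998  0.2999] w0.0600 F [-1.1 -0.5 -1. ] shelfF [-1.   1.1 -0.5] sloc [-190.6   71.9  412.4]
the job is handed in; nothing more can be done
```

The mounting stack is made up in the jig and the job is handed in, at 43 s of the 72 s allowed. The white tile went on first, then the soil slab, then the steel weight with its grip up. I lowered each piece by small steps until the force showed contact, then slid it down to the backstop until it met about 6–12 N. It was settled on its support before I let go.

**Last checks:**
- **Fit:** in the final top view the weight's corners lie within about 1 mm of where they should be, flush at the blue backstop. The slab and the weight are centred within about 0.5 mm in the wrist view. The scene view shows the pieces lying flat.
- **Surroundings:** the bystanders and look-alikes stand where they did, and the arm is clear of everything.

**Disagreements:**
- The two fixed cameras differed by about 3.7 mm in world x. I used their mean and checked the centring against the shelf with the wrist camera.
- The tile read about 1 mm off centre after release. I did not correct it, but moved the slab and weight over by 0.4 mm to allow for it.

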